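# Mount the head study and index it to the third view

## Robot

A 6-joint arm with a two-finger parallel gripper is mounted at the origin on the work surface. World frame = base frame: x ahead of the robot, y to its left, z up, the work surface at z = 0. Lengths are in m, angles in rad, forces in N, time in s.
With the tool pointing down it reaches from about 0.275 to 0.875 m from the base axis. Payload 12.5 kg.
Tool frame: the origin (TCP) lies on the centre line of the jaws, within the pads' length; the fingertips stand r.finger_overhang ahead of it and the grasp point (between the pads) lies 3 mm ahead of it (r.finger_overhang is the distance from the TCP to the fingertips, in m); z points along the fingers, y is the line along which they close (so a half turn about z gives the same grasp; the last joint's range is limited). The gripper opens to 85 mm and grips with 20 to 120 N. Pads are 22 mm wide; open, the fingers measure 114 mm over their backs; the gripper's body (76 mm by 85 mm) begins 54 mm behind the grasp point. The pads swing forward as they close: fully open they stand 13 mm farther back than shut.
Start: joints at [1.114, 0.351, 1.652, -0, 1.139, -0.085], TCP at [0.2, 0.512, 0.253] pointing down, gripper open.
Joint ranges: [-2.75, 2.75], [-0.79, 2.1], [0.01, 2.65], [-1.57, 4.71], [0.07, 3.14], [-2.87, 2.87]. Speed limits (rad/s): [2.22, 2.22, 2.79, 3.14, 3.14, 3.14].

## Interface

Orientations are given as a unit quaternion [x, y, z, w].
In Python, from cell import r, optics gives the robot as it stands. The module is installed in compiled form; this text tells all that it offers. Calls block until the motion is done:
- r.move_to(position, orientation): joint-space move of the TCP to a pose.
- r.move_linear(position, rot=None, vel=0.15): straight line of the TCP; rot=None keeps the orientation; vel is the mean speed in m/s.
- r.set_joints(angles): joint-space move.
- r.set_gripper(opening, squeeze=None): opening from 0.0 (shut) to 1.0 (fully open); squeeze is the grip in N (None keeps the last); returns when the fingers have stopped.
- r.sleep(seconds).
- r.inverse_kinematics(position, orientation): joint angles nearest the present ones, or None.
- optics.get_image(name): name is "scene" or "top" or "wrist"; returns a dict with "pixels" (480x640x3 uint8, red, green, blue), "depth" (480x640 float32, m along the optical axis (not along the pixel's ray), 0 where there is no reading), "fx", "fy", "cx", "cy" (pixels), "camera_from_world" (4x4, takes a point from world to camera coordinates); the wrist camera has in their place "mount" (4x4, takes a point from camera to tool coordinates, whose origin is the TCP and whose axes are the flange's). Camera axes: x right, y down, z forward; pixel columns grow to the right and rows downward; lengths in m; the calibration is good to about 2 mm. A picture is of the moment at which its call begins: read the wrist's pose just before it.
A pose or a line that the arm cannot do raises r.PlanningError and nothing moves.
- r.hand_in(): hands the job in; it is judged then, once.
Readings, each from a call of its own:
- r.current_t(): time.
- r.current_q(): joint angles.
- r.current_qvel(): joint speeds.
- r.current_effort(): joint torques, N m.
- r.current_tool_pos(): TCP position.
- r.current_ee_rot(): TCP orientation.
- r.current_contact_force(): force on the tool from outside, world axes, zero at the start.
- r.current_torque(): the same for the moment, N m.
- r.current_opening(): opening from 0.0 (shut) to 1.0 (fully open).
- r.current_finger_force(): force on a finger pad.
Only numpy, scipy, OpenCV 4.12 (cv2) and the standard library are available. Lean on these libraries where they do the work, as an engineer would, in place of code of your own. Each camera call takes 0.05 s, during which the arm holds its last target. There are 200 camera calls.

## Task

Lift the little plaster head study out of the wooden rack and set it on the scanning turntable, its steel post all the way down through the collar of the platter, and let go of it. Then grip the black index knob and bring it clockwise to the third stop counted from its home end (home itself does not count, and someone may have left it a click off home), never running past the third. Finish still gripping the knob at that stop, so that nothing creeps while the scan is taken, and leave the other studies and the things on the bench where they are.

Things in the scene. Friction and masses are not known exactly. Their poses are not given: they have to be found in the camera images.
- head_study: Plaster head (nose, ears, hair knot) on a neck over a dark 36 x 36 x 18 mm wooden block, with a steel post 10 mm thick, tip chamfered, reaching 38 mm below the block; 0.17 to 0.34 kg. Origin: post axis at the block's underside; z up along the post, face towards -x. The head is round, 45 mm across from 43 to 64 mm above the origin (grip it there), top at 79 mm. It starts upright in one of the rack's three holes, block resting on the rack.
- rack: Fixed wooden block 70 (x) x 240 (y) x 45 mm high, origin at the centre of its underside. Three 13.3 mm holes, 41 mm deep, in a row along its y at -80, 0 and +80 mm; each holds a plaster study up to 86 mm tall above the rack. Which study is in which hole varies.
- collar_mouth (a point): Centre of the mouth of the steel collar (32 mm outside, 12 mm round through-bore, 40 mm deep) that stands on the platter's axis; 85 mm above the bench, z up. With the post fully down the block rests on the collar's top: head_study's origin is then at this point. The collar turns with the platter; any heading of the head will do.
- turntable: Fixed grey belt-drive housing 120 (x) x 300 (y) x 45 mm high on a 136 x 316 mm flange, origin at the centre of its underside. Platter (112 mm disc, 12 mm thick, collar in its middle) on top at y = +85 mm, index knob on top at y = -85 mm. A toothed belt turns the platter by the same angle, in the same sense, as the knob.
- knob_grip (a point): Point on the upright axis of the black fluted index knob at gripping height, 75 mm above the bench. The grip is round, 44 mm across (47 over the flutes), from 52 to 90 mm above the bench, over a 68 mm aluminium dial whose top is 52 mm above the bench. The dial has 16 lines; the long thick one is home and faces the line on the housing (on its -x side) at home; at the n-th stop the n-th short line does.
- index_knob (a joint): Angle of the index knob, rad, growing clockwise seen from above. Home stop 0, with a dead end just beyond it at -0.05; a spring-ball click every 0.3927 rad (16 per turn), so first stop 0.393, second 0.785, third 1.178. About 0.15 N m carries it over a crest, then it falls into the next stop by itself. It starts at home or at the first stop (rarely balanced on the crest between them).
- torso_study: Plaster torso with two arm stumps, 86 mm tall, on the same block and post as the head; stays in the rack. Origin as for head_study.
- pebble_study: Two stacked plaster pebbles, 80 mm tall, on the same block and post; stays in the rack. Origin as for head_study.
- wax_jar: Amber glass jar 52 mm across, 55 mm tall, beside the turntable; leave it. Origin under its centre.
- spatula: Spatula 190 mm long lying beside the turntable; leave it.
- tape_roll: Roll of brown tape, 84 mm across, 24 mm high, beside the rack; leave it. Origin under its centre.
- mallet: Hammer 240 mm long lying in front of the rack; leave it.
- spray_can: Can 56 mm across, 170 mm tall, standing at the back; leave it. Origin under its centre.
- plaster_bowl: Rubber plaster-mixing bowl, 120 mm across, 50 mm high, at the left side of the bench; leave it. Origin under its centre.
Things that resemble listed ones, but are neither listed nor needed, are in the scene too. Leave any purple, turquoise or yellow look-alike of the head_study alone.

How it is judged:
By the outcome, as a careful person would: the job done as asked, in the order asked, and still so for the second after the job is handed in, while the arm keeps its last pose, push and grip.
It also fails if it takes over 58 s, if anything falls off the work surface, if the arm or the gripper's body presses on something with over 40 N, if the wrist force passes 120 N, or if a joint passes its speed limit or range.

## Working session

There is one attempt and no reset: what is moved stays moved. The work goes in short steps, each a Python script; the robot and the scene stay as the last script left them, time stands still between calls to the robot, and variables do not carry over. Pictures are saved under pics/ and viewed, at most 10 in all, crops included, and the job is handed in when it is done.

```bash
mkdir -p pics
cat > h.py <<'E'
import numpy as np, cv2
from cell import r, optics
def snap(n,fn):
    d=optics.get_image(n); np.savez('pics/'+fn+'.npz',**d)
    cv2.imwrite('pics/'+fn+'.png',cv2.cvtColor(d['pixels'],cv2.COLOR_RGB2BGR)); return d
def world(d,T=None):
    z=d['depth'].astype(float); v,u=np.mgrid[:480,:640]
    P=np.stack([(u-d['cx'])*z/d['fx'],(v-d['cy'])*z/d['fy'],z],-1)
    M=np.linalg.inv(d['camera_from_world']) if T is None else T
    W=P@M[:3,:3].T+M[:3,3]; W[z==0]=np.nan; return W
E
python3 - <<'E'
from h import *
for n in('top','scene'):
    d=snap(n,n+'0'); print(d['camera_from_world'].round(3),d['fx'])
print(r.current_t(),r.current_ee_rot(),r.finger_overhang,r.current_opening())
E
```

```text
[[ 0.006 -1.     0.006  0.053]
 [-0.996 -0.006 -0.09   0.613]
 [ 0.09  -0.005 -0.996  1.281]
 [ 0.     0.     0.     1.   ]] 473.3743367660474
[[ 0.892  0.451 -0.014 -0.583]
 [ 0.359 -0.728 -0.584 -0.099]
 [-0.273  0.516 -0.812  1.466]
 [ 0.     0.     0.     1.   ]] 581.5685743149693
0.1 [ 1.84821640e-01  9.82771937e-01 -5.10486542e-04 -1.43856951e-04] 0.022 0.9954891874891504
```

View pics/top0.png

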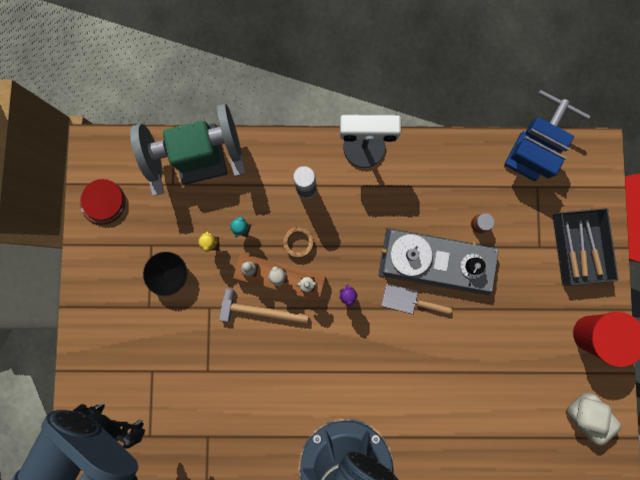

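View pics/scene0.png

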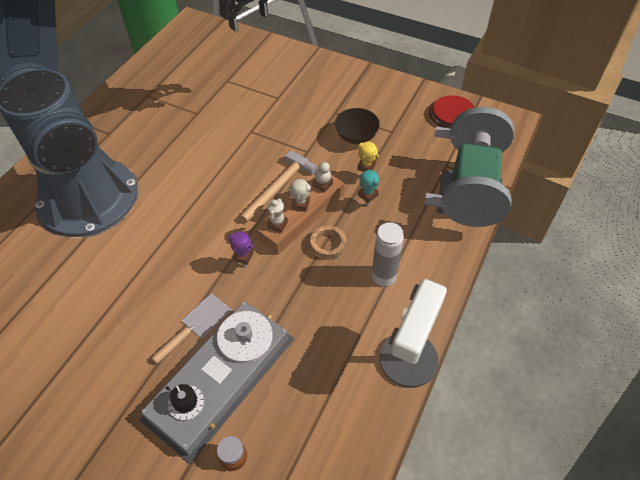

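The rack in the top view is at about (278,275), and the turntable is at (440,260) with its platter at (411,254) and its knob at (473,266). The middle study looks like the head. Next I'll measure and zoom in.

```bash
cat > m.py <<'E'
from h import *
for n in('top','scene'):
    d=np.load(f'pics/{n}0.npz'); W=world(d); x,y,z=W[...,0],W[...,1],W[...,2]
    for nm,(cx,cy),R in(('rack',(.44,.13),.17),('tt',(.47,-.27),.2)):
        # coarse
        m=(abs(z-.045)<.005)&(np.hypot(x-cx,y-cy)<R)
        p=W[m][:,:2].astype(np.float32)
        print(n,nm,len(p),cv2.minAreaRect(p),p.mean(0))
t=np.load('pics/top0.npz');W=world(t)
for nm,(u,v) in dict(platter=(411,254),knob=(473,266),a=(248,268),b=(278,275),c=(308,284),purple=(348,295),can=(305,178)).items(): print(nm,W[v,u].round(4))
for n,nm,(zlo,zhi) in(('top','platter',(.053,.061)),('top','collar',(.078,.09)),('top','knobtop',(.086,.094))):
    pass
d=np.load('pics/top0.npz')['pixels']
s=np.load('pics/scene0.npz')['pixels']
a=cv2.resize(d[240:310,220:330],None,fx=3.5,fy=3.5,interpolation=2)
b=cv2.resize(s[155:245,255:345],None,fx=4,fy=4,interpolation=2)
c=cv2.resize(d[220:300,375:505],None,fx=3,fy=3,interpolation=2)
e=cv2.resize(s[360:430,150:220],None,fx=4,fy=4,interpolation=2)
o=np.zeros((600,760,3),np.uint8)
for im,y,x in((a,0,0),(b,0,390),(c,250,0),(e,320 if 0 else 365,395)):
    im=im[:600-y,:760-x]; o[y:y+im.shape[0],x:x+im.shape[1]]=im
cv2.imwrite('pics/crop0.png',o[...,::-1])
E
python3 m.py
```

```text
top rack 1305 ((0.5059966444969177, 0.1727202832698822), (0.21832089126110077, 0.0700339674949646), 75.69689178466797) [0.5035221  0.16564046]
top tt 2752 ((0.5797135829925537, -0.26147156953811646), (0.30069103837013245, 0.17146995663642883), 80.09788513183594) [ 0.5469734 -0.2844017]
scene rack 1254 ((0.49840056896209717, 0.11993170529603958), (0.2993752360343933, 0.07414395362138748), 75.2925796508789) [0.5135056  0.14441834]
scene tt 5269 ((0.5603770613670349, -0.2585541009902954), (0.2992424964904785, 0.12131854146718979), 80.05012512207031) [ 0.5564598  -0.30035442]
platter [ 0.57   -0.1679  0.0821]
knob [ 0.5389 -0.3288  0.0906]
a [0.5294 0.2553 0.123 ]
b [0.512  0.1786 0.1249]
c [0.4897 0.1021 0.1294]
purple [4.624e-01 4.000e-04 1.190e-01]
can [0.753  0.1107 0.1684]
```

View pics/crop0.png

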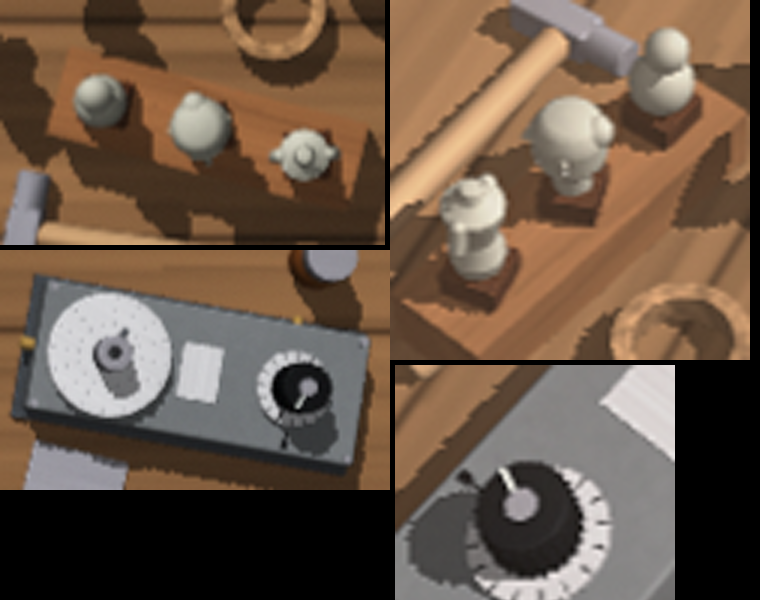

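The middle study is the head: in the crop at (200,125), its knot points up and to the left. The knob's pointer points towards the housing mark. Next I'll look closer with the wrist camera.

```bash
cat >> h.py <<'E'
from scipy.spatial.transform import Rotation as Ro
def down(psi): # tool y axis at world heading psi, z down
    y=np.array([np.cos(psi),np.sin(psi),0]); z=np.array([0,0,-1.]); return Ro.from_matrix(np.stack([np.cross(y,z),y,z],1)).as_quat()
def wsnap(fn):
    p=np.array(r.current_tool_pos()); R=Ro.from_quat(r.current_ee_rot()).as_matrix(); d=snap('wrist',fn)
    T=np.eye(4);T[:3,:3]=R;T[:3,3]=p; M=T@d['mount']; np.save('pics/'+fn+'_M.npy',M); return d,M
def best(p,psis):
    o=[]
    for s in psis:
        q=r.inverse_kinematics(p,down(s))
        o.append((s,None if q is None else np.round(q,2)))
    return o
E
python3 - <<'E'
from h import *
d,M=wsnap('w0'); print(d['mount'].round(3),d['fx'],M.round(3))
psi=np.radians(-14.5)
for s,q in best([.50,.17,.30],[psi,psi+np.pi,psi+np.pi/4,psi-np.pi/4,psi+3*np.pi/4,psi+5*np.pi/4]): print(round(s,2),q)
o=d['mount'][:3,3]
for s in (psi+np.pi,psi):
    R=Ro.from_quat(down(s)).as_matrix(); print('cam offset',R@o, 'view',R@d['mount'][:3,2])
E
```

```text
[[-0.    -0.947 -0.32   0.082]
 [ 1.    -0.     0.    -0.001]
 [-0.    -0.32   0.947 -0.121]
 [ 0.     0.     0.     1.   ]] 379.95461230157343 [[ 0.364  0.883  0.298  0.123]
 [ 0.932 -0.344 -0.117  0.542]
 [-0.001  0.32  -0.947  0.373]
 [ 0.     0.     0.     1.   ]]
-0.25 [ 0.24  0.27  1.65 -0.    1.23  0.49]
2.89 [ 0.24  0.27  1.65 -0.    1.23 -2.65]
0.53 [ 0.24  0.27  1.65 -0.    1.23 -0.29]
-1.04 [ 0.24  0.27  1.65 -0.    1.23  1.28]
2.1 [ 0.24  0.27  1.65 -0.    1.23 -1.86]
3.67 [ 0.24  0.27  1.65 -0.    1.23  2.85]
cam offset [-0.02007722 -0.07974189  0.12064918] view [ 0.07996366  0.30996351 -0.94737977]
cam offset [0.02007722 0.07974189 0.12064918] view [-0.07996366 -0.30996351 -0.94737977]
```

Run:
```python
from h import *
psi=np.radians(-14.5)
r.move_to([.53,-.30,.27],down(psi)); r.sleep(.2); k,Mk=wsnap('wk'); np.save('pics/wk_M.npy',Mk)
r.move_to([.508,.177,.27],down(psi)); r.sleep(.2); a,M=wsnap('wh')
o=np.hstack([cv2.resize(i['pixels'][:,100:540],(400,436)) for i in(a,k)])
cv2.imwrite('pics/wv.png',o[...,::-1]); print(r.current_t())
```

```text
5.4667
```

View pics/wv.png

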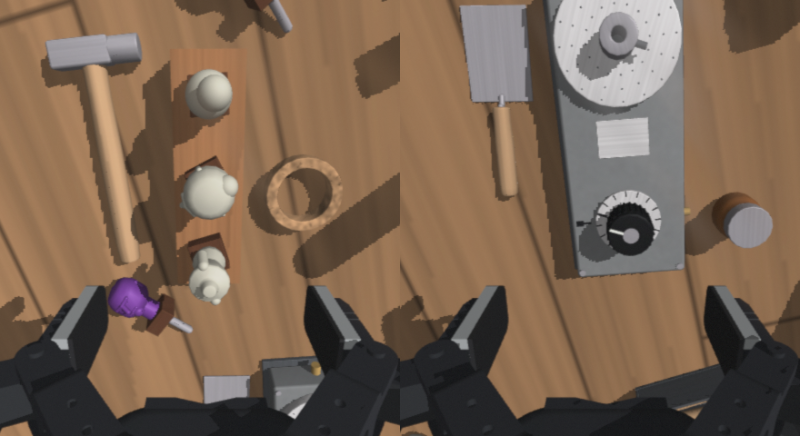

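The left half shows the head at (210,192), with its knot to the right and slightly up and its nose to the left. The purple look-alike at (127,297) seems to show its post sideways, so I'll check whether it has moved.

Run:
```python
from h import *
t1=snap('top','top1'); s1=snap('scene','scene1')
for n in('top','scene'):
    a=np.load(f'pics/{n}0.npz');b=np.load(f'pics/{n}1.npz')
    for d,l in((a,'t0'),(b,'t1')):
        W=world(d); p=d['pixels'].astype(int); m=(p[...,0]>p[...,1]+25)&(p[...,2]>p[...,1]+40)&(W[...,2]<.2)
        print(n,l,m.sum(),np.nanmedian(W[m],0).round(3),np.nanmax(W[m][:,2]).round(3))
d=np.load('pics/wh.npz');W=world(d,np.load('pics/wh_M.npy'));p=d['pixels'].astype(int)
m=(p[...,0]>p[...,1]+25)&(p[...,2]>p[...,1]+40);print('wrist',np.nanmedian(W[m],0).round(3),np.nanmax(W[m][:,2]).round(3))
A,B=[np.load(f'pics/scene{i}.npz')['pixels'][150:290,180:340] for i in(0,1)]
w=d['pixels'][130:350,240:400]
cv2.imwrite('pics/cmp.png',np.vstack([np.hstack([cv2.resize(A,(400,300)),cv2.resize(B,(400,300))]),np.hstack([cv2.resize(w,(218,300)),np.zeros((300,582,3),np.uint8)])])[...,::-1])
# circle fits: wrist views
def lsqc(P):
    A=np.c_[2*P,np.ones(len(P))];s=np.linalg.lstsq(A,(P**2).sum(1),rcond=None)[0];return s[:2].round(4),np.sqrt(s[2]+s[:2]@s[:2]).round(4)
def sph(P):
    A=np.c_[2*P,np.ones(len(P))];s=np.linalg.lstsq(A,(P**2).sum(1),rcond=None)[0];return s[:3].round(4),np.sqrt(s[3]+s[:3]@s[:3]).round(4)
m=(W[...,2]>.10)&(np.hypot(W[...,0]-.51,W[...,1]-.178)<.03)
print('head pts',m.sum(),np.nanmin(W[m],0),np.nanmax(W[m],0),sph(W[m]))
m=(abs(W[...,2]-.045)<.004)&(np.hypot(W[...,0]-.51,W[...,1]-.178)<.17); print('rack',cv2.minAreaRect(W[m][:,:2].astype(np.float32)))
d=np.load('pics/wk.npz');W=world(d,np.load('pics/wk_M.npy'))
def near(c,R,lo,hi): m=(W[...,2]>lo)&(W[...,2]<hi)&(np.hypot(W[...,0]-c[0],W[...,1]-c[1])<R); return W[m]
for nm,c,R,lo,hi in(('knob',(.535,-.33),.03,.085,.093),('platter',(.57,-.168),.075,.053,.061),('collar',(.57,-.168),.03,.08,.09),('house',(.55,-.25),.2,.041,.049)):
    P=near(c,R,lo,hi)[:,:2].astype(np.float32); print(nm,len(P),cv2.minEnclosingCircle(P),P.mean(0),cv2.minAreaRect(P), np.median(near(c,R,lo,hi)[:,2]))
```

```text
top t0 217 [0.462 0.    0.113] 0.123
top t1 226 [0.385 0.061 0.04 ] 0.055
scene t0 300 [ 0.474 -0.006  0.11 ] 0.119
scene t1 215 [0.393 0.055 0.038] 0.052
wrist [0.39  0.065 0.038] 0.052
head pts 12388 [0.48661348 0.16054831 0.10007776] [0.53921697 0.20718528 0.33909436] (array([0.5209, 0.2243, 0.2235]), np.float64(0.1133))
rack ((0.5009868741035461, 0.1629042625427246), (0.29658591747283936, 0.13150879740715027), 59.81686782836914)
knob 1761 ((0.5437310934066772, -0.34053075313568115), 0.023112840950489044) [ 0.5428107  -0.33769545] ((0.5419559478759766, -0.33846569061279297), (0.04518062621355057, 0.037456586956977844), 41.35894012451172) 0.08992119522765218
platter 12148 ((0.5733856558799744, -0.17353306710720062), 0.056001994758844376) [ 0.57093686 -0.18147181] ((0.5702179074287415, -0.18573150038719177), (0.08629836142063141, 0.11124174296855927), 75.52288055419922) 0.05704803904622338
collar 1462 ((0.5732733011245728, -0.17360329627990723), 0.016036253422498703) [ 0.57314485 -0.17360513] ((0.5732266902923584, -0.17373457551002502), (0.03078094683587551, 0.03147708624601364), 32.96549606323242) 0.08490352930859665
house 22427 ((0.5594203472137451, -0.26952871680259705), 0.14886878430843353) [ 0.5533799  -0.28840503] ((0.5935892462730408, -0.2767031192779541), (0.27265477180480957, 0.19548723101615906), 80.0311508178711) 0.045014130892670534
```

View pics/cmp.png

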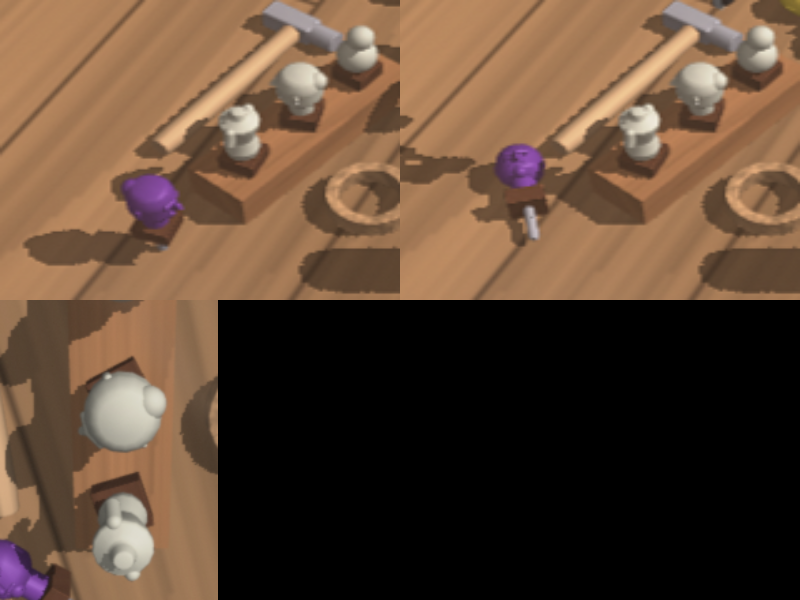

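The purple look-alike stood balanced on its post at t=0.1. It now lies at (0.39, 0.06), and the turquoise one has toppled too. My path never came below 0.24 m, so they fell by themselves. Next come the head profile and the dial state.

Run:
```python
from h import *
from scipy.optimize import least_squares
d=np.load('pics/wh.npz');W=world(d,np.load('pics/wh_M.npy'))
m=(W[...,2]>.085)&(W[...,2]<.13)&(np.hypot(W[...,0]-.51,W[...,1]-.178)<.04); P=W[m]
print(len(P),P.min(0),P.max(0))
# spheroid with axis vertical, robust
f=lambda s:np.sqrt(((P[:,0]-s[0])**2+(P[:,1]-s[1])**2)/.0225**2+((P[:,2]-s[2])/s[3])**2)*.0225-.0225
s=least_squares(f,[.51,.178,.098,.025],loss='soft_l1',f_scale=.0005).x; print('head',s,np.median(abs(f(s))))
D=P[:,:2]-s[:2]; az=np.degrees(np.arctan2(D[:,1],D[:,0])); rr=np.hypot(*D.T)
for a in range(-180,180,15):
    k=abs((az-a+180)%360-180)<7.5
    if k.any(): i=np.argmax(rr*k); print(a,rr[i].round(4),P[i,2].round(3),end=' | ')
print()
m=(abs(W[...,2]-.045)<.003)&(np.hypot(W[...,0]-.508,W[...,1]-.178)<.15)&(abs((W[...,0]-.508)*np.cos(-.253)+(W[...,1]-.178)*np.sin(-.253))<.04)
rc=cv2.minAreaRect(W[m][:,:2].astype(np.float32));print('rack',rc)
# dial rectify: unwrap at z=.052 plane
k=np.load('pics/wk.npz');M=np.linalg.inv(np.load('pics/wk_M.npy'))
c=np.array([.5437,-.3408]); S=560; g=np.linspace(.05,-.05,S)
X,Y=np.meshgrid(g,g,indexing='ij') # rows: +x up ; cols: +y left
pts=np.stack([c[0]+X,c[1]+Y,np.full_like(X,.052)],-1)@M[:3,:3].T+M[:3,3]
u=(k['fx']*pts[...,0]/pts[...,2]+k['cx']).astype(np.float32);v=(k['fy']*pts[...,1]/pts[...,2]+k['cy']).astype(np.float32)
cv2.imwrite('pics/dial.png',cv2.remap(k['pixels'],u,v,cv2.INTER_CUBIC)[...,::-1])
```

```text
2847 [0.48489659 0.16054831 0.09200435] [0.53834493 0.20718528 0.1247312 ]
head [0.51339643 0.18322969 0.10538338 0.01873985] 0.0006442472844535412
-180 0.0257 0.1 | -165 0.0293 0.097 | -150 0.0239 0.107 | -135 0.0235 0.109 | -120 0.0214 0.111 | -105 0.0209 0.111 | -90 0.0203 0.113 | -75 0.0237 0.105 | -60 0.023 0.104 | -45 0.0213 0.11 | -30 0.0214 0.11 | -15 0.0215 0.115 | 0 0.0243 0.116 | 15 0.0255 0.112 | 30 0.0248 0.113 | 45 0.022 0.105 | 60 0.0221 0.107 | 75 0.0223 0.103 | 90 0.0241 0.105 | 105 0.0242 0.104 | 120 0.0225 0.104 | 135 0.0223 0.106 | 150 0.0225 0.106 | 165 0.0243 0.106 | 
rack ((0.5130779147148132, 0.18298599123954773), (0.24030883610248566, 0.0701974481344223), 75.71205139160156)
```

View pics/dial.png

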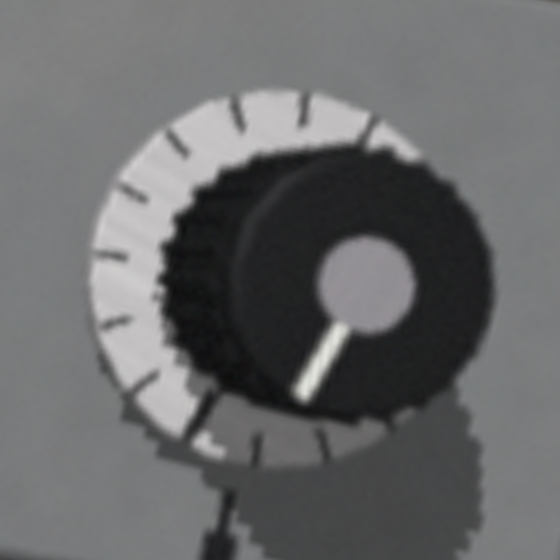

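The dial centre is near (280,280). The thick home line at (203,415) sits about one click clockwise of the housing mark at (228,505), and the first short line faces the mark. So the knob is at the first stop and needs two more clicks, 45°. Next is grasping the head.

Run:
```python
from h import *
c=np.array([.5131,.1830]); q=down(np.radians(-33))
r.set_gripper(.8,50)
r.move_to([*c,.20],q)
r.move_linear([*c,.1015],vel=.08)
f0=np.array(r.current_contact_force()); print(f0.round(2))
r.set_gripper(0.0,50); r.sleep(.2)
print('open',r.current_opening(),r.current_finger_force(),np.round(r.current_contact_force(),2),np.round(r.current_tool_pos(),4))
r.move_linear([*c,.2615],vel=.1); r.sleep(.3)
print('lift',r.current_opening(),r.current_finger_force(),np.round(r.current_contact_force(),2),np.round(r.current_tool_pos(),4),r.current_t())
k=np.array([.5733,-.1736]); r.move_linear([*k,.2615],vel=.2); r.move_linear([*k,.195],vel=.1); r.sleep(.3)
print(np.round(r.current_tool_pos(),4),r.current_t())
s=snap('scene','s2'); t=snap('top','t2'); w,_=wsnap('w2')
o=np.hstack([cv2.resize(s['pixels'][270:390,190:310],(400,400),interpolation=2),cv2.resize(w['pixels'],(400,300))[:,:,:].repeat(1,0) if 0 else cv2.copyMakeBorder(cv2.resize(w['pixels'],(400,300)),0,100,0,0,0)])
cv2.imwrite('pics/v2.png',o[...,::-1])
```

```text
[ 0.32  0.66 -0.22]
open 0.4985279388076964 50.25859490968287 [-2.09 -0.    5.79] [0.5133 0.1832 0.1021]
lift 0.5018756076627578 50.95139477401972 [ 0.87 -0.23 -1.57] [0.5131 0.183  0.2614] 10.2833
[ 0.5734 -0.1737  0.1954] 13.3583
```

View pics/v2.png

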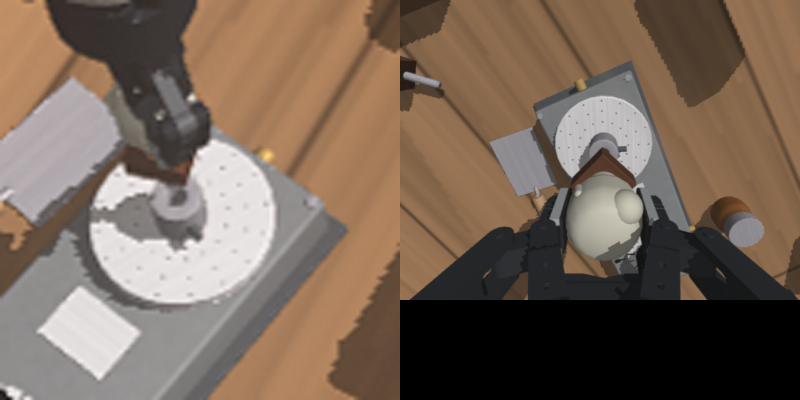

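The head is held upright, and its post tip sits over the collar at about (180,195) in the left half. Now I'll insert it by feel.

```bash
cat > ins.py <<'E'
from h import *
import sys
def lower(z1,lim=8,step=.003):
    f0=np.array(r.current_contact_force()); p=np.array(r.current_tool_pos()); z=p[2]
    while z>z1:
        z=max(z-step,z1); r.move_linear([xy[0],xy[1],z],vel=.06); f=np.array(r.current_contact_force())-f0
        if abs(f[2])>lim or np.hypot(f[0],f[1])>15: break
    return z,f.round(1)
xy=np.array([.5733,-.1736])
z,f=lower(.1415); print(z,f,np.round(r.current_tool_pos(),4),r.current_torque(),r.current_t())
E
python3 ins.py
```

```text
0.1415 [-1.2  1.   5.9] [ 0.5736 -0.1737  0.142 ] [0.06235134 0.18046201 0.00775124] 18.0083
```

Run:
```python
from h import *
k=[.5733,-.1736]
for z in(.1408,.140):
    r.move_linear([*k,z],vel=.03); print(z,np.round(r.current_contact_force(),1),np.round(r.current_tool_pos(),4))
    if r.current_contact_force()[2]>10: break
r.set_gripper(.8); r.sleep(.2); print(r.current_opening(),np.round(r.current_contact_force(),1))
r.move_linear([*k,.25],vel=.15)
r.move_linear([.545,-.245,.27],rot=down(np.radians(-33)),vel=.25); r.sleep(.2)
w,M=wsnap('w3'); s=snap('scene','s3'); print(r.current_t())
Ws=world(s); Ww=world(w,M)
for W in(Ws,Ww):
    m=(W[...,2]>.13)&(W[...,2]<.18)&(np.hypot(W[...,0]-.5733,W[...,1]+.1736)<.03); P=W[m]; print(len(P),np.nanmax(P[:,2]),P.mean(0))
o=np.hstack([cv2.resize(s['pixels'][270:390,190:310],(400,400),interpolation=2),cv2.copyMakeBorder(cv2.resize(w['pixels'],(400,300)),0,100,0,0,0)])
cv2.imwrite('pics/v3.png',o[...,::-1])
```

```text
0.1408 [-4.1  1.  11. ] [ 0.5737 -0.1737  0.142 ]
0.7941096465075106 [ 0.5 -0.1  1.1]
20.4667
492 0.16484978998110178 [ 0.57935797 -0.17953754  0.15372475]
4598 0.16517890368626553 [ 0.57460334 -0.17338892  0.15846876]
```

View pics/v3.png

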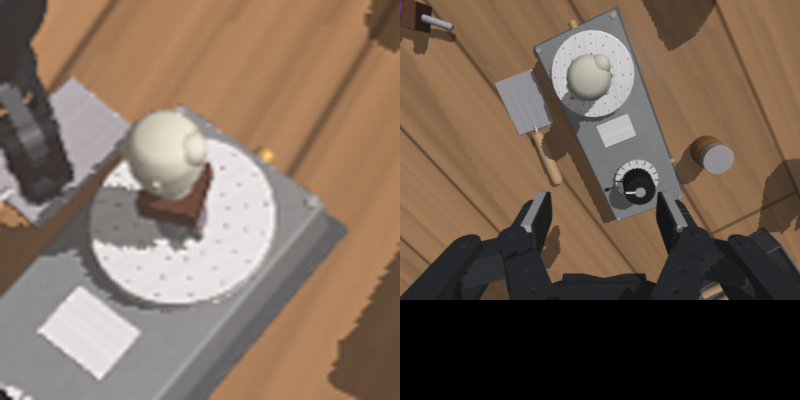

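The head is seated: its top is at z = 0.165, where 0.164 is expected. Now I'll grip the knob and turn it in small steps.

Run:
```python
from h import *
c=np.array([.5438,-.3409]); q0=down(np.radians(-80))
r.move_to([*c,.20],q0); r.move_linear([*c,.079],vel=.08)
print(np.round(r.current_contact_force(),1))
r.set_gripper(0.,60); r.sleep(.2)
print('open',r.current_opening(),np.round(r.current_contact_force(),1),np.round(r.current_torque(),3),np.round(r.current_tool_pos(),4),r.current_t())
q=np.array(r.current_q()); q6=q[5]; print(q.round(3))
for a in range(3,46,3):
    q[5]=q6+np.radians(a); r.set_joints(q); print(a,round(np.degrees(r.current_q()[5]-q6),1),np.round(r.current_torque(),3),np.round(r.current_contact_force(),1))
r.sleep(.3); print(np.degrees(r.current_q()[5]-q6),np.round(r.current_torque(),3),r.current_t(),np.round(r.current_tool_pos(),4))
w,M=wsnap('w4');s=snap('scene','s4');t=snap('top','t4')
def dial(d,M,S=400):
    g=np.linspace(.05,-.05,S);X,Y=np.meshgrid(g,g,indexing='ij')
    p=np.stack([c[0]+X,c[1]+Y,np.full_like(X,.052)],-1)@M[:3,:3].T+M[:3,3]
    return cv2.remap(d['pixels'],(d['fx']*p[...,0]/p[...,2]+d['cx']).astype(np.float32),(d['fy']*p[...,1]/p[...,2]+d['cy']).astype(np.float32),2)
e=lambda d:cv2.resize(d['pixels'][270:390,190:310],(200,200),interpolation=2)
s3=np.load('pics/s3.npz')
o=np.vstack([np.hstack([dial(s,s['camera_from_world']),dial(w,np.linalg.inv(M))]),np.hstack([e(s3),e(s),cv2.resize(t['pixels'][220:300,375:495],(400,200),interpolation=2)])])
cv2.imwrite('pics/v4.png',o[...,::-1])
```

```text
[-0.4  0.4 -0.5]
open 0.4973404637596019 [-2.5  4.3  6.9] [ 0.708  0.387 -0.245] [ 0.5439 -0.3404  0.0797] 23.375
[-6.320e-01  7.190e-01  1.518e+00  1.000e-03  9.050e-01  7.640e-01]
3 2.9 [0.101 0.134 0.216] [-0.4  1.8  0.9]
6 5.9 [0.129 0.242 0.074] [-0.9  0.3  2.1]
9 8.9 [ 0.166  0.258 -0.036] [-1.9  2.1  1.1]
12 11.9 [ 0.206  0.282 -0.08 ] [-1.9  0.6  2. ]
15 14.9 [ 0.244  0.302 -0.103] [-2.2  1.7  2.6]
18 17.9 [ 0.226  0.342 -0.214] [-1.4  2.1  3.1]
21 20.8 [ 0.307  0.31  -0.058] [-2.   2.8  4.1]
24 23.8 [ 0.325  0.433 -0.24 ] [-2.8  2.2  3.2]
27 26.8 [0.285 0.52  0.409] [-2.   1.5  5.2]
30 29.9 [ 0.31  0.49 -0.05] [-2.7  2.3  5.5]
33 32.9 [0.331 0.546 0.082] [-2.9  2.1  5.1]
36 35.8 [ 0.301  0.489 -0.128] [-3.   2.8  4.5]
39 38.8 [ 0.284  0.515 -0.043] [-3.7  3.9  5.7]
42 41.8 [ 0.334  0.518 -0.201] [-3.7  2.7  5. ]
45 44.8 [ 0.342  0.363 -0.66 ] [-3.1  3.1  4.6]
44.81651516393931 [ 0.409  0.407 -0.606] 27.425 [ 0.5439 -0.3405  0.0798]
```

View pics/v4.png

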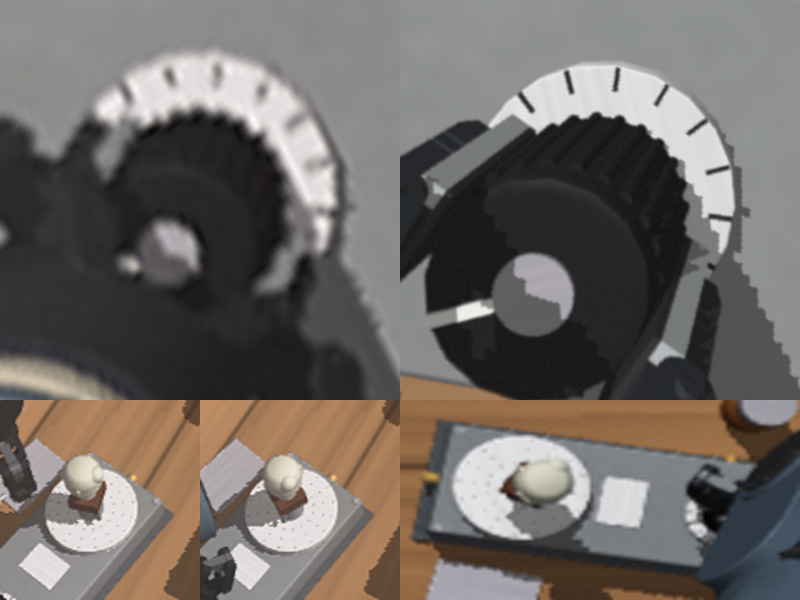

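The pointer turned about 45.5°, from 30° to 76° past the -x direction. The dial lines sit on stop positions to within 1°, and the head turned with the platter. The knob is at the third stop and still gripped.

```bash
python3 -c "
from cell import r
print(r.current_opening(),r.current_finger_force(),r.current_t()); print(r.hand_in())"
```

```text
0.5010561515394139 63.647836446762085 27.575
the job is handed in; nothing more can be done
None
```

I handed the job in at 27.6 s: the head study is fully seated in the collar and released, and the knob went from the first stop to the third and is still gripped there; the purple and turquoise look-alikes toppled early on, apparently on their own, as the arm's planned path stayed well above them.

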